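# Seat the stoppers along a curved vial tray

## Robot

A 6-joint arm with a two-finger parallel gripper is mounted at the origin on the work surface. World frame = base frame: x ahead of the robot, y to its left, z up, the work surface at z = 0. Lengths are in m, angles in rad, forces in N, time in s.
With the tool pointing down it reaches from about 0.375 to 0.9 m from the base axis. Payload 3.1 kg.
Tool frame: the origin (TCP) lies between the finger pads; the fingertips stand 8 mm ahead of it and the grasp point (between the pads) lies 11 mm behind it; z points along the fingers, y is the line along which they close (so a half turn about z gives the same grasp; the last joint's range is limited). The gripper opens to 87 mm and grips with 3 to 60 N. Pads are 19 mm wide; open, the fingers measure 117 mm over their backs; the gripper's body (75 mm by 190 mm) begins 51 mm behind the grasp point.
Start: joints at [-1.373, 0.527, 1.433, -0, 1.181, -0.178], TCP at [0.229, -0.581, 0.231] pointing down, gripper open.
Joint ranges: [-3.08, 3.08], [-0.75, 2.2], [0.22, 2.44], [-1.43, 4.57], [0, 2.65], [-2.85, 2.85]. Speed limits (rad/s): [2.79, 2.79, 3.14, 3.14, 3.14, 3.14].

## Interface

Orientations are given as a unit quaternion [x, y, z, w].
In Python, from rig import robot, vision, job gives the robot as it stands.
- The arm moves only by the shell command python3 -m handwheel 'ROWS' [OPENING] [FORCE]. ROWS is JSON, a list of rows, each a list of 4 numbers: the shift along the tool's x, y, z as a fraction of full scale, then the turn about the tool's z as a fraction of full scale. A call has 1 to 20 rows; each row is the pose to reach, as a shift and turn from the pose commanded when the call began, along the tool's axes at that moment, turning the shorter way round; what a row does not reach only later rows make up. Full scale, the value 1, is 300 mm for a shift and 2 pi rad for a turn. A row lasts 1/12 s, in which the tool goes at most 41.7 mm and 7.16 degrees, less where a joint would pass 70% of its speed; a pose out of reach is approached as far as the arm can. A call with a number of a shift or a turn outside -1 to 1 is refused whole. A call with a gripper value outside its range is refused whole. OPENING is the opening in per cent of the stroke, from 0 (shut) to 100 (fully open), set as the call begins (- or left out, the last holds). The fingers move at their own pace and stop on an object; FORCE is the grip in N (left out, the last holds). Time passes only in rows, so rows that repeat a pose let the fingers close. It gives the time, the measured TCP pose, the force, the opening and the grip force at its end, in the units of the state.
- robot.get_obs(): the state, without advancing time (a new reading comes with each control period).
- vision.camera(name): name is "scene" or "side" or "wrist"; returns a dict with "frame" (480x640x3 uint8, red, green, blue), "K" (3x3 intrinsics, pixels), "cam_to_world" (4x4, takes a point from camera to world coordinates); the wrist camera has in their place "hand_eye" (4x4, takes a point from camera to tool coordinates, whose origin is the TCP and whose axes are the flange's). Camera axes: x right, y down, z forward; pixel columns grow to the right and rows downward; lengths in m; the calibration is good to about 2 mm. A picture is of the moment at which its call begins: read the wrist's pose just before it. There is no depth.
- job.hand_in(): hands the job in; it is judged then, once.
Trained networks look in the newest picture that a camera, given by its name, has taken for a name from the list of things; names that differ only in an ending like _2 or _b are one class to them, and where a whole thing is asked for, a point or a joint stands for the part that bears it (a point fixed in the world has none). Each returns a list of dicts, best first, with "conf" (0 to 1); they miss things now and then, are a little off and sometimes report something else, mostly with a low value. They report only what shows in the picture. A call takes as long as a camera call.
- vision.look_for(camera, label): "point" ([row, column] in pixels, amid what is visible of it).
- vision.outline_of(camera, label): "mask" (480x640 bool, what is visible of it) and "point" ([row, column] in pixels, amid what is visible of it).
The state is a dict: "time": time; "q": joint angles; "joint_velocities": joint speeds; "joint_torque": joint torques, N m; "position": TCP position; "tool_rot": TCP orientation; "ft_force": force on the tool from outside, world axes, zero at the start; "moment": the same for the moment, N m; "grip_width": finger opening in m; "grip_force": force on a finger pad.
Only numpy, scipy, OpenCV 4.12 (cv2) and the standard library are available. Lean on these libraries where they do the work, as an engineer would, in place of code of your own. Each camera call takes 0.05 s, during which the arm holds its last target. There are 200 camera calls.

## Task

The five rubber stoppers in the curved white vial tray stand a little proud: with the fingertips, follow the row from the end with the lifting knob to the other end and press each stopper fully home in turn. Do it in one pass, staying over the row and within about two centimetres of the stopper tops until the last one is in. Press gently, do not lift the tray or push it along, and leave everything else on the bench as it is.

Things in the scene. Friction and masses are not known exactly. Their poses are not given: they have to be found in the camera images.
- tray: White curved vial tray, loose, about 0.9 kg: arc-shaped block 46 mm wide, 45 mm high. Origin: centre of the underside, under the middle vial; z up. Five vials 34 mm apart on an arc of 130 mm radius: vial k at x = 130(cos a - 1), y = 130 sin a mm, a = 0.262(k-3) rad, so the hollow side faces -x and the row runs to +y. Glass necks, 21 mm wide, end 53 mm above the bench.
- tray_knob (a point): Centre of the top of the tray's steel lifting knob (20 mm diameter, 26 mm tall, its top 71 mm above the bench). It stands on the tray's end before stopper 1, about 40 mm from it, and marks where the row begins. Not to be used.
- stopper1_top (a point): Centre of the top of stopper 1 (next to the lifting knob): a dark rubber disc of 20 mm diameter, 6 mm thick, flat on top. It moves with the stopper: 67 mm above the bench when fully raised, 59 mm when fully home on the glass.
- stopper1 (a joint): How far stopper 1 is pressed in, m: 0 fully raised, 0.008 fully home (hard stop); starts between 0 and 0.002. It slides straight down against about 4 N of friction and stays where it is left.
- stopper2_top (a point): Centre of the top of stopper 2 (counted from the knob): a dark rubber disc of 20 mm diameter, 6 mm thick, flat on top. It moves with the stopper: 67 mm above the bench when fully raised, 59 mm when fully home on the glass.
- stopper2 (a joint): How far stopper 2 is pressed in, m: 0 fully raised, 0.008 fully home (hard stop); starts between 0 and 0.002. It slides straight down against about 4 N of friction and stays where it is left.
- stopper3_top (a point): Centre of the top of stopper 3 (counted from the knob): a dark rubber disc of 20 mm diameter, 6 mm thick, flat on top. It moves with the stopper: 67 mm above the bench when fully raised, 59 mm when fully home on the glass.
- stopper3 (a joint): How far stopper 3 is pressed in, m: 0 fully raised, 0.008 fully home (hard stop); starts between 0 and 0.002. It slides straight down against about 4 N of friction and stays where it is left.
- stopper4_top (a point): Centre of the top of stopper 4 (counted from the knob): a dark rubber disc of 20 mm diameter, 6 mm thick, flat on top. It moves with the stopper: 67 mm above the bench when fully raised, 59 mm when fully home on the glass.
- stopper4 (a joint): How far stopper 4 is pressed in, m: 0 fully raised, 0.008 fully home (hard stop); starts between 0 and 0.002. It slides straight down against about 4 N of friction and stays where it is left.
- stopper5_top (a point): Centre of the top of stopper 5 (farthest from the knob): a dark rubber disc of 20 mm diameter, 6 mm thick, flat on top. It moves with the stopper: 67 mm above the bench when fully raised, 59 mm when fully home on the glass.
- stopper5 (a joint): How far stopper 5 is pressed in, m: 0 fully raised, 0.008 fully home (hard stop); starts between 0 and 0.002. It slides straight down against about 4 N of friction and stays where it is left.
- vial: Loose closed amber vial standing beside the tray on its bulging side: 22 mm diameter, 53 mm high; origin at the centre of its underside. Leave alone.
- spare: Loose spare rubber stopper lying upside down on the bench in the hollow of the tray: 20 mm diameter, 16 mm high; origin at the centre of its underside. Leave alone.
- beaker: Glass beaker, 68 mm diameter, 90 mm high, standing to the robot's left; origin at the centre of its underside. Leave alone.
- jar: Amber jar with white cap, 60 mm diameter, 85 mm high, standing to the robot's right; origin at the centre of its underside. Leave alone.
- dish: Covered clear culture dish, 92 mm diameter, 17 mm high, to the robot's left; origin at the centre of its underside. Leave alone.
- slidebox: Grey slide box, 85 x 90 mm, 33 mm high, to the robot's right; origin at the centre of its underside. Leave alone.

How it is judged:
On the way, in this order (a step that is already met when the one before it is completed fails the run):
1. stopper 1, counted from the lifting knob, is pressed home (value of joint stopper1 above 0.0055 m), for 0.1 s.
2. stopper 2, counted from the lifting knob, is pressed home (value of joint stopper2 above 0.0055 m), for 0.1 s.
3. stopper 3, counted from the lifting knob, is pressed home (value of joint stopper3 above 0.0055 m), for 0.1 s.
4. stopper 4, counted from the lifting knob, is pressed home (value of joint stopper4 above 0.0055 m), for 0.1 s.
5. stopper 5, counted from the lifting knob, is pressed home (value of joint stopper5 above 0.0055 m), for 0.1 s.
At the end, for the whole second after the job is handed in: All five stoppers are within 2.5 mm of fully home, the tray stands flat within 20 mm of where it was and is at rest, and no other thing has moved 15 mm (value of joint each of stopper1, stopper2, stopper3, stopper4, stopper5 above 0.0055 m and angle between tray's own z axis and vertical below 0.05 rad and distance of tray from where it was at the start of the episode below 0.02 m and linear speed of tray below 0.02 m/s and distance of each of vial, spare, beaker, jar, dish, slidebox from where it was at the start of the episode below 0.015 m); the robot touches nothing.
It fails at once if the tray is lifted, tipped or pushed more than 20 mm (height (world z) of tray above 0.006 m or angle between tray's own z axis and vertical above 0.12 rad or distance of tray from where it was at the start of the episode above 0.02 m).
It fails at once if between the first and the last stopper the fingertips rise more than about 40 mm above the stopper tops (value of joint stopper1 above 0.0055 m and value of joint stopper5 below 0.0055 m and z of the grasp point in the frame of tray above 0.128 m).
It fails at once if between the first and the last stopper the fingertips leave the row, by more than 60 mm past its ends (value of joint stopper1 above 0.0055 m and value of joint stopper5 below 0.0055 m and horizontal distance between the grasp point and tray above 0.13 m).
It fails at once if the tray or a stopper is pressed harder than 40 N (contact force between the fingers and tray above 40 N).
It fails at once if another thing on the bench is moved 15 mm or tipped over (distance of any of vial, spare, beaker, jar, dish, slidebox from where it was at the start of the episode above 0.015 m or angle between any of vial, spare, beaker, jar, dish, slidebox's own z axis and vertical above 0.3 rad).
It also fails if it takes over 43 s, if anything falls off the work surface, if the arm or the gripper's body presses on something with over 40 N, if the wrist force passes 120 N, or if a joint passes its speed limit or range.

## Working session

There is one attempt and no reset: what is moved stays moved. The work goes in short steps, Python scripts to look and compute and a shell command to move; the robot and the scene stay as the last step left them, time stands still between calls to the robot, and variables do not carry over. Pictures are saved under pics/ and viewed, at most 10 in all, crops included, and the job is handed in when it is done.

```bash
mkdir -p pics; cat > h.py <<'E'
import numpy as np, cv2
from rig import robot, vision, job
from scipy.spatial.transform import Rotation as R
def cam(name):
    o=robot.get_obs(); c=vision.camera(name)
    if name=="wrist":
        T=np.eye(4);T[:3,:3]=R.from_quat(o["tool_rot"]).as_matrix();T[:3,3]=o["position"]
        M=T@np.array(c["hand_eye"])
    else: M=np.array(c["cam_to_world"])
    return c["frame"],np.array(c["K"]),M
def ray(K,M,p,z):
    d=M[:3,:3]@np.linalg.solve(K,[p[1],p[0],1.]); o=M[:3,3]
    return o+d*(z-o[2])/d[2]
def proj(K,M,X):
    x=np.linalg.inv(M)@np.append(X,1); u=K@x[:3]; return u[:2]/u[2]
E
python3 - <<'E'
from h import *
o=robot.get_obs();print(o)
for n in ["scene","side"]:
    f,K,M=cam(n);cv2.imwrite(f"pics/{n}0.png",f[:,:,::-1])
    for l,z in [("tray",.045),("tray_knob",.071)]+[(f"stopper{k}_top",.066) for k in range(1,6)]+[("vial",.03),("spare",.008)]:
        for d in vision.look_for(n,l)[:2]: print(n,l,round(d["conf"],2),np.round(d["point"]),ray(K,M,d["point"],z).round(3))
E
```

```text
{'time': 0.0, 'q': array([-1.37352808e+00,  5.28487779e-01,  1.43387206e+00, -2.61242417e-05,
        1.18139916e+00, -1.78501144e-01]), 'joint_velocities': array([ 2.12591822e-04, -1.87994342e-03,  2.96293186e-04, -6.32844407e-05,
       -1.67422780e-03, -5.04500511e-04]), 'joint_torque': array([-1.42304165e-03, -4.40052652e+01, -1.76592851e+01,  6.31666020e-02,
        5.82707429e-02, -1.49107168e-04]), 'position': array([ 0.22924759, -0.58068225,  0.22956796]), 'tool_rot': array([ 9.82400027e-01,  1.86786012e-01, -2.22422143e-05, -1.08301167e-03]), 'ft_force': array([0.42856693, 0.03244444, 0.16175065]), 'moment': array([-0.0115729 ,  0.03077079,  0.03934327]), 'grip_force': 0.0, 'grip_width': 0.08705920748805723}
scene tray 0.73 [284. 383.] [0.624 0.143 0.045]
scene tray 0.34 [261. 385.] [0.541 0.172 0.045]
scene tray_knob 0.58 [289. 381.] [0.666 0.124 0.071]
scene stopper2_top 0.37 [277. 391.] [0.625 0.162 0.066]
scene stopper3_top 0.45 [271. 390.] [0.604 0.167 0.066]
scene stopper4_top 0.56 [261. 386.] [0.564 0.168 0.066]
scene stopper5_top 0.45 [252. 381.] [0.527 0.162 0.066]
scene vial 0.57 [270. 392.] [0.561 0.187 0.03 ]
scene spare 0.7 [277. 393.] [0.566 0.191 0.008]
scene spare 0.37 [284. 363.] [0.58  0.104 0.008]
side tray 0.69 [302. 250.] [0.6   0.174 0.045]
side tray_knob 0.9 [305. 254.] [0.579 0.197 0.071]
side tray_knob 0.61 [439. 276.] [0.417 0.471 0.071]
side stopper2_top 0.42 [292. 240.] [0.625 0.169 0.066]
side stopper3_top 0.53 [296. 252.] [0.596 0.171 0.066]
side stopper3_top 0.38 [303. 282.] [0.524 0.166 0.066]
side stopper4_top 0.41 [302. 267.] [0.558 0.177 0.066]
side stopper4_top 0.36 [296. 254.] [0.591 0.171 0.066]
side stopper5_top 0.46 [289. 240.] [0.629 0.163 0.066]
side vial 0.35 [438. 274.] [0.431 0.452 0.03 ]
side spare 0.58 [294. 275.] [0.569 0.107 0.008]
side spare 0.23 [290. 239.] [0.656 0.123 0.008]
```

```bash
python3 - <<'E'
import cv2,numpy as np
a=cv2.imread("pics/scene0.png")[220:330,330:450];b=cv2.imread("pics/side0.png")[250:360,190:310]
cv2.imwrite("pics/crop0.png",np.hstack([cv2.resize(x,(400,367),interpolation=cv2.INTER_CUBIC) for x in (a,b)]))
E
```

```text
(no output)
```

View pics/crop0.png

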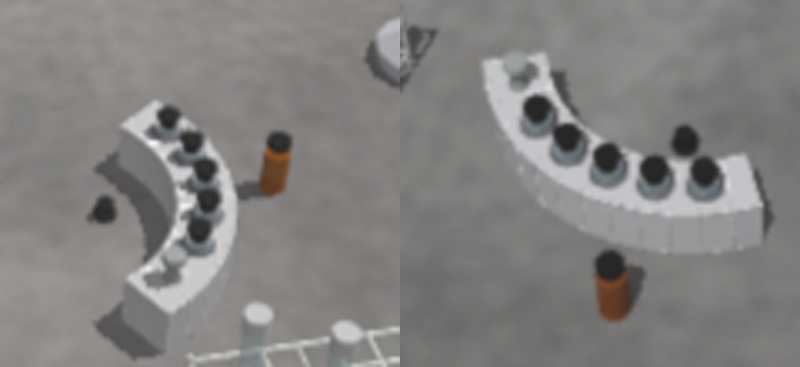

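The crops show the knob at far end (scene ≈(382,297), side ≈(225,269)), with the stoppers running from it towards the robot; spare in the hollow, vial on the bulging side. Fit the tray pose from these pixels.

```bash
cat >> h.py <<'E'
def model(p):
    a=np.r_[.262*(np.arange(1,6)-3)]
    X=np.c_[.13*(np.cos(a)-1),.13*np.sin(a)]
    a=-.524-.308; X=np.vstack([X,[.13*(np.cos(a)-1),.13*np.sin(a)]])
    c,s=np.cos(p[2]),np.sin(p[2])
    return np.c_[X@np.array([[c,s],[-s,c]])+p[:2],[.066]*5+[.071]]
E
python3 - <<'E'
from h import *
from scipy.optimize import least_squares
A=[]
for n,pts in [("scene",[(200,228),(208,196),(205,166),(192,138),(168,113),(174,256)]),("side",[(537,103),(568,132),(607,155),(655,168),(704,170),(516,60)])]:
    f,K,M=cam(n); P=np.array(pts)*.3; P+= [330,220] if n=="scene" else [70,250]
    for p,z in zip(P,[.066]*5+[.071]): A.append(ray(K,M,p[::-1],z)[:2])
A=np.array(A);print(A.round(3))
for B in (A[:6],A[6:],A):
    r=least_squares(lambda p:(np.tile(model(p)[:,:2],(len(B)//6,1))-B).ravel(),[.6,.17,2]);print(r.x,np.sqrt(r.cost*2/len(B)))
print(model(r.x).round(4))
E
```

```text
[[0.664 0.147]
 [0.632 0.163]
 [0.599 0.171]
 [0.565 0.17 ]
 [0.532 0.16 ]
 [0.693 0.119]
 [0.659 0.147]
 [0.628 0.163]
 [0.595 0.173]
 [0.56  0.172]
 [0.528 0.163]
 [0.687 0.119]]
[0.59972804 0.17086735 1.47392026] 0.0010754920004095298
[0.59519668 0.17239662 1.45299177] 0.000940316059310462
[0.59746105 0.17163239 1.46348868] 0.0027713775839118947
[[0.6603 0.1473 0.066 ]
 [0.6305 0.1636 0.066 ]
 [0.5975 0.1716 0.066 ]
 [0.5635 0.1708 0.066 ]
 [0.5309 0.1613 0.066 ]
 [0.6885 0.1191 0.071 ]]
```

```bash
cat >> h.py <<'E'
def shift(x,y,z=None,yaw=None):
    "fractions of full scale from the measured pose; yaw = world angle of tool x"
    o=robot.get_obs(); Rm=R.from_quat(o["tool_rot"]).as_matrix(); p=o["position"]
    s=Rm.T@(np.array([x,y,p[2] if z is None else z])-p)/.3
    cur=np.arctan2(Rm[1,0],Rm[0,0]); t=0 if yaw is None else -((yaw-cur+np.pi/2)%np.pi-np.pi/2)/(2*np.pi)
    print("t",o["time"].round(2),"pos",p.round(4),"yaw",cur.round(3),"shift",s.round(4),"turn",np.round(t,4),"f",o["ft_force"].round(1))
E
python3 - <<'E'
from h import *
shift(.62,.12,.23,1.463-np.pi/2)
E
```

```text
Traceback (most recent call last):
  File "h.py", line 27, in shift
    print("t",o["time"].round(2),"pos",p.round(4),"yaw",cur.round(3),"shift",s.round(4),"turn",np.round(t,4),"f",o["ft_force"].round(1))
              ^^^^^^^^^^^^^^^
AttributeError: 'float' object has no attribute 'round'
```

```bash
sed -i 's/o\["time"\].round(2)/round(o["time"],2)/' h.py; python3 - <<'E'
from h import *
shift(.62,.12,.23,1.463-np.pi/2)
E
```

```text
t 1.1 pos [ 0.2294 -0.5813  0.2305] yaw 0.376 shift [ 2.0690e+00 -1.6968e+00  1.9000e-03] turn 0.077 f [ 0.3  0.1 -0. ]
```

```bash
python3 -m handwheel '[[0.1,-0.08,0,0],[0.2,-0.16,0,0],[0.3,-0.24,0,0],[0.4,-0.32,0,0],[0.5,-0.4,0,0],[0.6,-0.48,0,0],[0.69,-0.565,0,0],[0.69,-0.565,0,0]]' 0 20
python3 -m handwheel '[[0.1,-0.08,0,0],[0.2,-0.16,0,0],[0.3,-0.24,0,0],[0.4,-0.32,0,0],[0.5,-0.4,0,0],[0.6,-0.48,0,0],[0.69,-0.565,0,0],[0.69,-0.565,0,0]]'
python3 -m handwheel '[[0.1,-0.08,0,0.015],[0.2,-0.16,0,0.03],[0.3,-0.24,0,0.045],[0.4,-0.32,0,0.06],[0.5,-0.4,0,0.077],[0.6,-0.48,0,0.077],[0.69,-0.565,0,0.077],[0.69,-0.565,0,0.077],[0.69,-0.565,0,0.077]]'
python3 - <<'E'
from h import *
shift(.62,.12,.23,1.463-np.pi/2)
f,K,M=cam("wrist");cv2.imwrite("pics/w0.png",f[:,:,::-1])
for l,z in [("tray_knob",.071)]+[(f"stopper{k}_top",.066) for k in range(1,6)]:
    for d in vision.look_for("wrist",l)[:2]: print(l,round(d["conf"],2),np.round(d["point"]),ray(K,M,d["point"],z).round(3))
E
```

```text
time: 1.77
position: [0.3609, -0.3407, 0.2303]
tool_rot: [0.982, 0.189, 0.0, -0.003]
ft_force: [-0.0, -0.0, -0.4]
grip_width: 0.0413
grip_force: 0.0
time: 2.43
position: [0.4921, -0.109, 0.2308]
tool_rot: [0.982, 0.19, 0.001, -0.001]
ft_force: [0.5, 0.3, 0.6]
grip_width: 0.0009
grip_force: 0.0
time: 3.18
position: [0.621, 0.1205, 0.2301]
tool_rot: [0.999, -0.052, 0.0, 0.0]
ft_force: [0.2, -1.2, -0.1]
grip_width: 0.0006
grip_force: 0.0
t 3.18 pos [0.621  0.1205 0.2301] yaw -0.105 shift [-0.0031  0.0019  0.0005] turn 0.0005 f [ 0.2 -1.2 -0.1]
tray_knob 0.56 [191. 288.] [0.648 0.146 0.071]
stopper1_top 0.59 [173. 287.] [0.661 0.145 0.066]
stopper2_top 0.56 [214. 270.] [0.63  0.164 0.066]
stopper2_top 0.45 [212.   7.] [0.654 0.377 0.066]
stopper3_top 0.72 [255. 268.] [0.595 0.171 0.066]
stopper4_top 0.79 [293. 277.] [0.56  0.168 0.066]
stopper4_top 0.27 [396.  62.] [0.476 0.384 0.066]
```

View pics/w0.png

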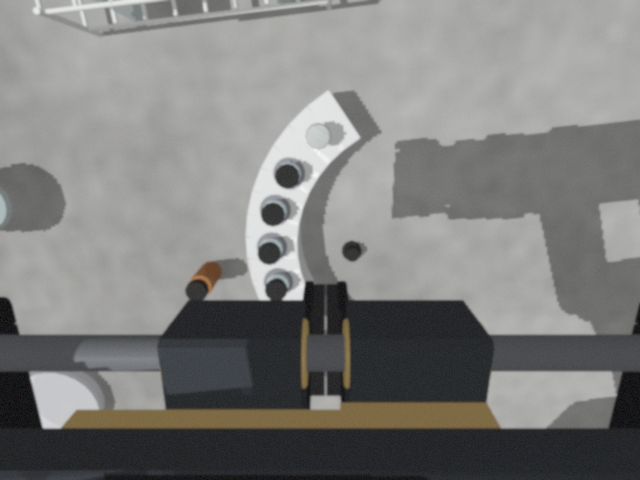

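The wrist view confirms the fit: knob (318,134), stoppers 1–4 at (288,173), (273,211), (269,249), (277,287), within about 2 mm. Move over stopper 1 and descend to hover.

```bash
python3 -m handwheel '[[0.1235,-0.1,0.1,0],[0.1235,-0.1,0.23,0],[0.1235,-0.1,0.35,0],[0.1235,-0.1,0.43,0],[0.1235,-0.1,0.46,0],[0.1235,-0.1,0.46,0],[0.1235,-0.1,0.46,0]]' 0 40
python3 - <<'E'
from h import *
shift(.661,.1465,.075)
f,K,M=cam("wrist");cv2.imwrite("pics/w1.png",f[:,:,::-1])
f,K,M=cam("side");cv2.imwrite("pics/s1.png",cv2.resize(f[220:340,170:330,::-1],(800,600)))
E
```

```text
time: 4.12
position: [0.6612, 0.1449, 0.0934]
tool_rot: [0.999, -0.054, 0.001, -0.0]
ft_force: [0.6, -0.4, 0.3]
grip_width: 0.0007
grip_force: 0.0
t 4.12 pos [0.6612 0.1449 0.0934] yaw -0.109 shift [-0.0014 -0.0051  0.0614] turn 0 f [ 0.6 -0.4  0.3]
```

View pics/s1.png

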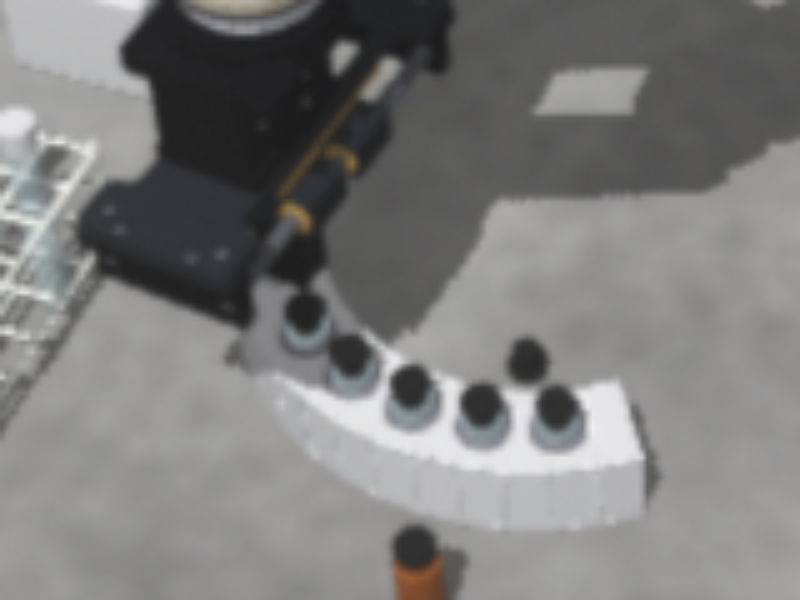

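View pics/w1.png

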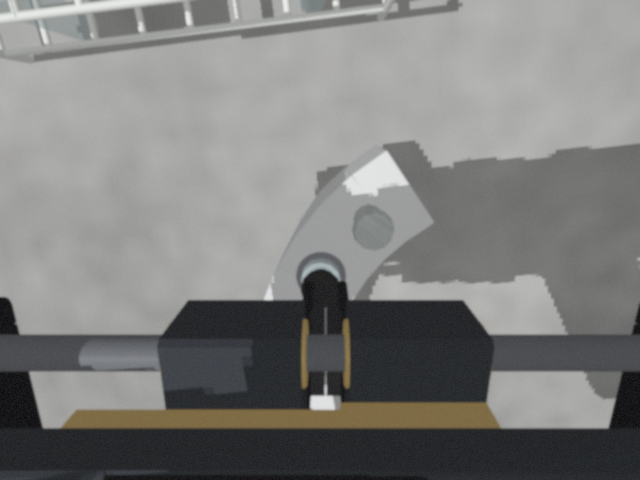

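Side view: fingertips directly above stopper 1 (≈(305,300)); wrist view agrees (stopper ≈(321,275), fingers at 326). Press, watching the force.

```bash
python3 -m handwheel '[[0,-0.005,0.03,0],[0,-0.005,0.055,0],[0,-0.005,0.065,0],[0,-0.005,0.07,0],[0,-0.005,0.074,0],[0,-0.005,0.074,0]]'
```

```text
time: 4.72
position: [0.6608, 0.147, 0.0706]
tool_rot: [0.999, -0.054, 0.0, -0.0]
ft_force: [-0.7, 1.2, 1.2]
grip_width: 0.0007
grip_force: 1.3
```

```bash
python3 -m handwheel '[[0,0,0.003,0],[0,0,0.006,0],[0,0,0.009,0],[0,0,0.009,0]]'
```

```text
time: 5.05
position: [0.6608, 0.147, 0.0677]
tool_rot: [0.999, -0.054, 0.0, -0.0]
ft_force: [-0.6, 1.2, 2.7]
grip_width: 0.0005
grip_force: 1.7
```

```bash
python3 -m handwheel '[[0,0,0.0015,0],[0,0,0.003,0],[0,0,0.003,0]]'
```

```text
time: 5.3
position: [0.6608, 0.147, 0.0674]
tool_rot: [0.999, -0.054, 0.0, -0.0]
ft_force: [-1.3, 0.3, 7.2]
grip_width: 0.0003
grip_force: 3.4
```

Hard stop felt at the home height (7 N). On to stopper 2, returning to the same commanded height.

```bash
python3 -m handwheel '[[0,0,-0.03,0],[0,0,-0.05,0],[-0.05,-0.02,-0.05,0],[-0.109,-0.045,-0.05,0],[-0.109,-0.045,-0.05,0],[-0.109,-0.045,-0.03,0],[-0.109,-0.045,-0.02,0],[-0.109,-0.045,-0.012,0],[-0.109,-0.045,-0.005,0],[-0.109,-0.045,0,0],[-0.109,-0.045,0,0]]'
```

```text
time: 6.22
position: [0.6305, 0.1638, 0.0674]
tool_rot: [0.999, -0.054, 0.001, -0.0]
ft_force: [-1.5, 1.0, 6.9]
grip_width: 0.0004
grip_force: 3.2
```

```bash
python3 -m handwheel '[[0,0,-0.03,0],[0,0,-0.05,0],[-0.055,-0.007,-0.05,0],[-0.114,-0.014,-0.05,0],[-0.114,-0.014,-0.05,0],[-0.114,-0.014,-0.03,0],[-0.114,-0.014,-0.02,0],[-0.114,-0.014,-0.012,0],[-0.114,-0.014,-0.005,0],[-0.114,-0.014,0,0],[-0.114,-0.014,0,0]]'
```

```text
time: 7.13
position: [0.5974, 0.1716, 0.0674]
tool_rot: [0.999, -0.054, 0.001, -0.0]
ft_force: [-0.3, 0.4, 7.1]
grip_width: 0.001
grip_force: 3.2
```

```bash
python3 -m handwheel '[[0,0,-0.03,0],[0,0,-0.05,0],[-0.055,0.01,-0.05,0],[-0.113,0.018,-0.05,0],[-0.113,0.018,-0.05,0],[-0.113,0.018,-0.03,0],[-0.113,0.018,-0.02,0],[-0.113,0.018,-0.012,0],[-0.113,0.018,-0.005,0],[-0.113,0.018,0,0],[-0.113,0.018,0,0]]'
```

```text
time: 8.05
position: [0.5631, 0.17, 0.0674]
tool_rot: [0.999, -0.054, 0.001, -0.0]
ft_force: [-0.7, -0.9, 7.3]
grip_width: 0.0001
grip_force: 3.4
```

```bash
python3 -m handwheel '[[0,0,-0.03,0],[0,0,-0.05,0],[-0.05,0.02,-0.05,0],[-0.105,0.043,-0.05,0],[-0.105,0.043,-0.05,0],[-0.105,0.043,-0.03,0],[-0.105,0.043,-0.02,0],[-0.105,0.043,-0.012,0],[-0.105,0.043,-0.005,0],[-0.105,0.043,0,0],[-0.105,0.043,0,0]]'
```

```text
time: 8.97
position: [0.5304, 0.1607, 0.0674]
tool_rot: [0.999, -0.054, 0.001, -0.0]
ft_force: [-1.0, -1.0, 6.5]
grip_width: 0.0007
grip_force: 3.7
```

Home as well. Rise straight up and check.

```bash
python3 -m handwheel '[[0,0,-0.05,0],[0,0,-0.15,0],[0,0,-0.25,0],[0,0,-0.35,0],[0,0,-0.45,0],[0,0,-0.5,0],[0,0,-0.5,0],[0,0,-0.5,0]]'
python3 - <<'E'
from h import *
f,K,M=cam("side");a=cv2.imread("pics/s1.png");b=cv2.resize(f[220:340,170:330,::-1],(800,600))
cv2.imwrite("pics/cmp.png",np.vstack([a[250:550],b[250:550]]))
E
```

```text
time: 9.63
position: [0.5297, 0.1607, 0.2171]
tool_rot: [0.999, -0.054, 0.001, -0.0]
ft_force: [-1.1, -0.2, -0.6]
grip_width: 0.0006
grip_force: 0.0
```

View pics/cmp.png

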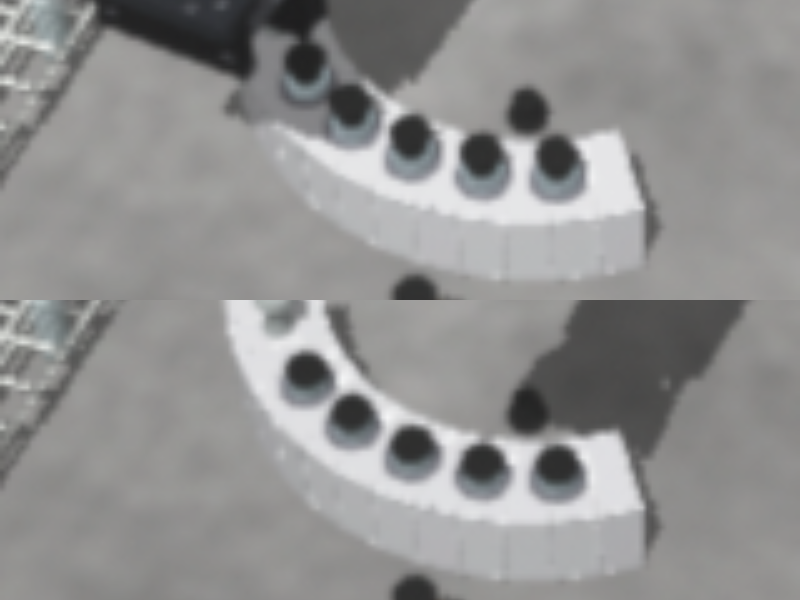

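Before (top) and after (bottom): all five stoppers sit lower on the necks (e.g. stopper 5 at (557,465)), and the tray, spare and vial are where they were.

```bash
python3 -c "
from rig import job
print(job.hand_in())"
```

```text
the job is handed in; nothing more can be done
None
```

I pressed all five stoppers home in order from the knob end, in one pass at about 7 N each; the tray, spare stopper and vial look unmoved in the last picture, and the job is handed in (no verdict was returned).

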